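# Balance the weighted paddle on its single-edge rest

## Task

Lay the wooden paddle, flat side down, squarely across the narrow brass edge of the dark wooden rest so that it balances there level, still and on its own, with neither end touching the worktop. A ballast is hidden somewhere in its shaft, so the balance point has to be found by feel or by trial. Leave the other things on the worktop where they stand.

Things in the scene. Friction and masses are not known exactly. Their poses are not given: they have to be found in the camera images.
- paddle: Wooden paddle, 280 mm long, flat underside, flat on the worktop at first. Origin on the underside, mid length; x runs from shaft to head, z up. Shaft: x -140 to +40 mm, 44 mm wide, 20 mm thick, two brass bands near its free end. Head: x +40 to +140 mm, 70 mm wide, 8 mm thick, round end. Weighs 0.37 to 0.48 kg; the balance point differs every time.
- paddle_shaft (a point): Point on the paddle's underside, on its centre line, 30 mm behind the origin (x = -30 mm). A 0.2 kg ballast is fixed unseen inside the shaft, elsewhere each time: the balance point is on the centre line, anywhere from 40 mm behind this point to 40 mm ahead of it.
- rest: Fixed rest on the worktop: dark wooden base 70 x 100 mm, 9 mm high; brass foot 24 x 46 mm, up to 14 mm high; upright brass edge, its flat top 30 mm above the worktop, 12 mm along x by 36 mm along y. Origin under the base's centre. The paddle is to lie along the rest's x axis, either way round, its balance point over the 12 mm top.
- rest_top (a point): Centre of the brass edge's flat top, 30 mm above the worktop.
- tin: Tin can, 75 mm across, 110 mm high, at the back; bystander. Origin under its centre, as for all bystanders.
- mill: Dark wooden pepper mill, 58 mm across, 150 mm high, at the back; bystander.
- timer: White wind-up kitchen timer, 63 mm across, 55 mm high, back centre; bystander.
- spice_a: Spice jar with red cap and green label, 45 mm across, 106 mm high, at the back; bystander.
- spice_b: Spice jar with red cap and brown label, 45 mm across, 106 mm high, at the back; bystander.
- lime: Green lime, 57 mm long, at the right; bystander.
- salt: Cream open stoneware crock, 110 mm across, 56 mm high, near right; bystander.
Mind the look-alikes: they are no part of the job. What is meant by the rest is not orange, turquoise or white, and is the larger of those in its own colour.

How it is judged:
By the outcome, as a careful person would: the job done as asked, in the order asked, and still so for the second after the job is handed in, with the robot touching nothing.
It also fails if it takes over 72 s, if anything falls off the work surface, if the arm or the gripper's body presses on something with over 40 N, if the wrist force passes 120 N, or if a joint passes its speed limit or range.

## Robot

A 6-joint arm with a two-finger parallel gripper is mounted at the origin on the work surface; the furniture and walls round the work are solid. World frame = base frame: x ahead of the robot, y to its left, z up, the work surface at z = 0. Lengths are in m, angles in degrees, forces in N, time in s.
With the tool pointing down it reaches from about 0.25 to 0.775 m from the base axis. Payload 8.9 kg.
Tool frame: the origin (TCP) lies at the very end of the fingers, on their centre line; the grasp point (between the pads) lies 19 mm behind it; z points along the fingers, y is the line along which they close (so a half turn about z gives the same grasp; the last joint's range is limited). The gripper opens to 85 mm and grips with 20 to 120 N. Pads are 22 mm wide; open, the fingers measure 114 mm over their backs; the gripper's body (76 mm by 85 mm) begins 54 mm behind the grasp point. The pads swing forward as they close: fully open they stand 13 mm farther back than shut.
Start: joints at [62.55, 16.656, -8.789, 64.555, 0, 82.019], TCP at [0.175, 0.495, 0.231] pointing down, gripper open.
Joint ranges: [-144.48, 144.48], [-52.06, 99.96], [-74.48, 78.29], [-112.23, 115.85], [-86.99, 84.42], [-180, 180]. Speed limits (degrees/s): [127.2, 127.2, 159.86, 180, 180, 180].

## Interface

Orientations are given as [roll, pitch, yaw] about the fixed x, y, z axes, in that order (R = Rz(yaw) Ry(pitch) Rx(roll)).
In Python, from bench import manip gives the robot as it stands. The module is installed in compiled form; this text tells all that it offers.
- The arm moves only by the tool apply_moves, never from a script. Its argument "deltas" is a list of rows, each a list of 3 entries, a list of its own where there are three numbers: the shift along the tool's x, y, z as a fraction of full scale, then the turn, a rotation vector about the tool's x, y, z as a fraction of full scale, then the opening, from -1 (shut) to 1 (fully open). A call has 1 to 8 rows; each row is the pose to reach, as a shift and turn from the pose commanded when the call began, along the tool's axes at that moment; what a row does not reach only later rows make up. Full scale, the value 1, is 0.15 m for a shift and 0.5 rad for a turn. A row lasts 1/12 s, in which the tool goes at most 41.7 mm and 7.16 degrees, less where a joint would pass 70% of its speed; a pose out of reach is approached as far as the arm can. A call with a number of a shift or a turn outside -1 to 1 is refused whole. A call with a gripper value outside its range is refused whole. The fingers move at their own pace and stop on an object; the grip force is fixed at half the most. Time passes only in rows, so rows that repeat a pose let the fingers close. It gives the time, the measured TCP pose, the force, the opening and the grip force at its end, in the units of the state.
- manip.sense(): the state, without advancing time (a new reading comes with each control period).
- manip.snapshot(name): name is "scene" or "top"; returns a dict with "img" (420x560x3 uint8, red, green, blue), "mtx" (3x3 intrinsics, pixels), "D" ([k1, k2, p1, p2, k3] as OpenCV has them; the pictures are not rectified), "world_from_camera" (4x4, takes a point from camera to world coordinates). Camera axes: x right, y up, looking along -z (the intrinsics and any distortion apply to the point x, -y, -z); pixel columns grow to the right and rows downward; lengths in m; the calibration is good to about 2 mm. A picture is of the moment at which its call begins. There is no depth.
- manip.finish_job(): hands the job in; it is judged then, once.
Trained networks look in a picture, given as the dict that the camera call returned (one of the last four; its "shot" number tells which), for a name from the list of things; names that differ only in an ending like _2 or _b are one class to them, and where a whole thing is asked for, a point or a joint stands for the part that bears it (a point fixed in the world has none). Each returns a list of dicts, best first, with "confidence" (0 to 1); they miss things now and then, are a little off and sometimes report something else, mostly with a low value. They report only what shows in the picture. A call takes as long as a camera call. They do not tell look-alikes from the thing itself.
- manip.recognise(picture, query): "location" ([x, y, z] in m, in world coordinates, good to about 4 mm: the middle of the surface that is visible of it).
- manip.spot_point(picture, query): "location" ([x, y, z] in m, in world coordinates, good to about 4 mm: a listed point, or the origin of a listed thing).
The state is a dict: "clock": time; "joint_positions": joint angles; "joint_velocities": joint speeds; "joint_efforts": joint torques, N m; "ee_pos": TCP position; "eef_rot": TCP orientation; "ft_force": force on the tool from outside, world axes, zero at the start; "moment": the same for the moment, N m; "grip_width": finger opening in m; "grasp_force": force on a finger pad.
Only numpy, scipy, OpenCV 4.12 (cv2) and the standard library are available. Lean on these libraries where they do the work, as an engineer would, in place of code of your own. Each camera call takes 0.05 s, during which the arm holds its last target. There are 200 camera calls.

## Working session

There is one attempt and no reset: what is moved stays moved. The work goes in short steps, Python scripts to look and compute and a tool call to move; the robot and the scene stay as the last step left them, time stands still between calls to the robot, and variables do not carry over. Pictures are saved under pics/ and viewed, at most 10 in all, crops included, and the job is handed in when it is done.

Besides the shell and the picture viewer there is one more tool, called after "Emit:" as name(argument=value, ...), one argument or row to a line, values as JSON. apply_moves: Moves the arm, as the interface text tells. Its arguments: {"type":"object","properties":{"deltas":{"type":"array"}},"required":["deltas"]}

```bash
mkdir -p pics
python3 - <<'E'
from bench import manip
import cv2
for n in ("scene","top"):
    p=manip.snapshot(n); cv2.imwrite(f"pics/{n}0.png",p["img"][:,:,::-1])
    print(n,p["world_from_camera"].round(3).tolist(),p["mtx"].round(1).tolist(),p["D"])
    for q in ("paddle","rest"):
        print(q,[(d["location"],round(d["confidence"],2)) for d in manip.recognise(p,q)])
    for q in ("paddle","paddle_shaft","rest","rest_top"):
        print(q,[(d["location"],round(d["confidence"],2)) for d in manip.spot_point(p,q)])
s=manip.sense();print(s)
E
```

```text
scene [[0.438, 0.745, -0.503, 0.016], [-0.899, 0.355, -0.257, -0.346], [-0.013, 0.565, 0.825, 0.878], [0.0, 0.0, 0.0, 1.0]] [[393.8, 0.0, 281.9], [0.0, 393.8, 210.6], [0.0, 0.0, 1.0]] [-0.03599608  0.          0.          0.          0.        ]
paddle [([0.4905, -0.1866, 0.0222], 0.89), ([0.4656, 0.2264, 0.01], 0.28), ([0.2515, -0.3464, 0.0489], 0.24)]
rest [([0.5111, -0.0282, 0.0113], 0.9), ([0.2836, 0.2317, 0.006], 0.81), ([0.35, 0.1014, 0.0082], 0.74), ([0.4696, 0.2268, 0.0127], 0.62), ([0.5078, 0.1043, 0.0068], 0.54)]
paddle [([0.4935, -0.1865, 0.0006], 0.6)]
paddle_shaft [([0.4702, -0.1809, 0.0018], 0.73)]
rest [([0.5142, -0.0238, 0.0006], 0.9), ([0.3539, 0.1047, -0.0028], 0.86), ([0.5125, 0.1057, 0.0008], 0.74), ([0.4728, 0.2286, 0.0014], 0.69), ([0.2866, 0.2341, 0.0012], 0.59)]
rest_top [([0.4719, 0.2332, 0.0313], 0.83), ([0.5153, -0.0317, 0.0269], 0.74), ([0.5102, 0.1096, 0.0214], 0.66), ([0.2853, 0.2344, 0.0189], 0.65), ([0.3556, 0.1056, 0.0311], 0.6)]
top [[0.022, 0.994, -0.108, 0.319], [-1.0, 0.021, -0.011, -0.092], [-0.009, 0.109, 0.994, 1.678], [0.0, 0.0, 0.0, 1.0]] [[5
[... 780 characters left out ...]
2)]
{'clock': 0.7, 'joint_positions': array([ 6.25501898e+01,  1.66527473e+01, -8.78967785e+00,  6.45561370e+01,
       -2.43443923e-04,  8.20185890e+01]), 'joint_velocities': array([-0.00546634, -0.02509394, -0.00701356, -0.04582389, -0.03958481,
        0.0218179 ]), 'joint_efforts': array([ 1.52049688e-03, -5.36902034e+01,  3.31601751e+01,  1.61100485e-03,
        6.24392374e-05, -1.56302610e-05]), 'ee_pos': array([0.17496953, 0.49497471, 0.23133026]), 'eef_rot': array([1.79998610e+02, 4.40730944e-04, 1.60531601e+02]), 'ft_force': array([-0.18562734, -0.5467078 ,  0.52310979]), 'moment': array([-0.00930122, -0.02268266,  0.05261321]), 'grasp_force': 0.0, 'grip_width': 0.08552199675007513}
```

View pics/top0.png

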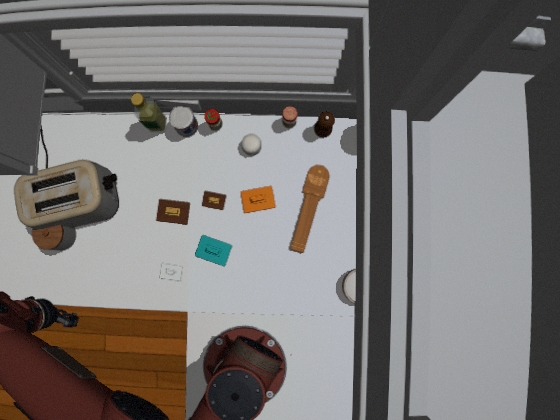

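View pics/scene0.png

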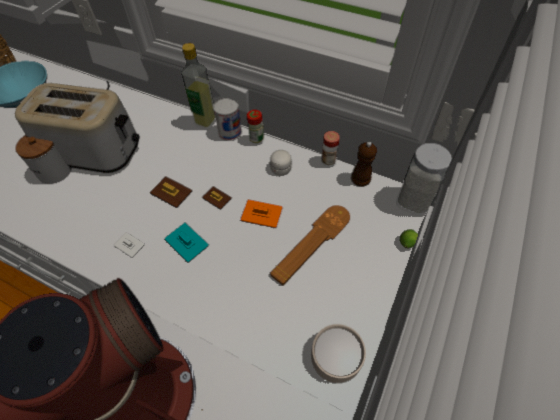

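Five rests show in the top picture: large dark (173,211), small dark (214,200), orange (258,199), turquoise (213,250) and white (171,271). The large dark one fits, as it is the larger of the two in a colour that isn't excluded. I'll confirm it in a crop and measure.

```bash
cat > h.py <<'E'
from bench import manip
import cv2, numpy as np
def to_world(p,uv,z):
    n=cv2.undistortPoints(np.array(uv,float).reshape(-1,1,2),p["mtx"],np.array(p["D"]))[:,0]
    T=p["world_from_camera"]; d=np.c_[n[:,0],-n[:,1],-np.ones(len(n))]@T[:3,:3].T
    o=T[:3,3]; return o+d*((z-o[2])/d[:,2])[:,None]
def to_pix(p,P):
    T=p["world_from_camera"]; c=(np.atleast_2d(P)-T[:3,3])@T[:3,:3]
    return cv2.projectPoints(c*[1,-1,-1],np.zeros(3),np.zeros(3),p["mtx"],np.array(p["D"]))[0][:,0]
def blob(p,mask,near):
    n,l,s,c=cv2.connectedComponentsWithStats(mask.astype(np.uint8))
    i=min((i for i in range(1,n) if s[i,4]>60),key=lambda i:np.hypot(*(c[i]-near)))
    return cv2.morphologyEx((l==i).astype(np.uint8),cv2.MORPH_CLOSE,np.ones((9,9)))
E
python3 - <<'E'
from h import *
tiles=[]
for n in ("top","scene"):
    p=manip.snapshot(n); im=p["img"]; hsv=cv2.cvtColor(im,cv2.COLOR_RGB2HSV)
    c=to_pix(p,[.472,.232,.01])[0]; 
    m=blob(p,hsv[...,2]<130,c); 
    cnt=max(cv2.findContours(m,0,cv2.CHAIN_APPROX_NONE)[0],key=len)[:,0]
    w=to_world(p,cnt,.007)[:,:2]*1000; r=cv2.minAreaRect(w.astype(np.float32)); print(n,"rest",r)
    brass=(hsv[...,1]>110)&(hsv[...,2]>110)&(m>0)
    print("brass", to_world(p,np.argwhere(brass)[:,::-1].mean(0),.025), brass.sum())
    pc=to_pix(p,[.495,-.184,.01])[0]
    pm=blob(p,(hsv[...,1]>110)&(hsv[...,2]>60)&(hsv[...,0]<25),pc)
    yx=np.argwhere(pm)[:,::-1]; W=to_world(p,yx,.012)[:,:2]*1000
    cn=max(cv2.findContours(pm,0,cv2.CHAIN_APPROX_NONE)[0],key=len)[:,0]
    print("paddle",cv2.minAreaRect(to_world(p,cn,.012)[:,:2].astype(np.float32)*1000))
    sel=W[(W[:,0]<520)&(W[:,0]>400)]; xs=sel[:,0].round(-1); mid=[(x,(sel[xs==x,1].max()+sel[xs==x,1].min())/2) for x in np.unique(xs)]
    k=np.polyfit(*zip(*mid),1); print("shaft line deg",np.degrees(np.arctan(k[0])),"y@450",np.polyval(k,450))
    x,y=c.astype(int); tiles.append(cv2.resize(im[y-35:y+35,x-35:x+65],None,fx=4,fy=4,interpolation=cv2.INTER_CUBIC))
cv2.imwrite("pics/crop1.png",np.vstack(tiles)[:,:,::-1])
F=[];M=[]
for i in range(20):
    manip.snapshot("top"); s=manip.sense();F.append(s["ft_force"]);M.append(s["moment"])
print(np.mean(F,0),np.std(F,0),np.mean(M,0),np.std(M,0))
E
```

```text
top rest ((477.3358154296875, 234.7770538330078), (100.61553192138672, 71.54598999023438), 84.10304260253906)
brass [[0.47821268 0.23236622 0.025     ]] 86
paddle ((496.8891906738281, -186.50103759765625), (67.03298950195312, 274.75054931640625), 74.31852722167969)
shaft line deg -15.123650770707703 y@450 -174.2833488569887
scene rest ((471.5374450683594, 234.40774536132812), (102.9202880859375, 73.52030944824219), 84.37834167480469)
brass [[0.46928838 0.22967682 0.025     ]] 67
paddle ((491.4205627441406, -188.58766174316406), (66.26301574707031, 271.0533752441406), 75.81254577636719)
shaft line deg -16.019586807470613 y@450 -174.24209737250538
[-0.09961987  0.07427648 -0.07875609] [0.3976502  0.40765318 0.51402824] [-0.00198962  0.00730316 -0.00080203] [0.03038018 0.02503403 0.03317542]
```

View pics/crop1.png

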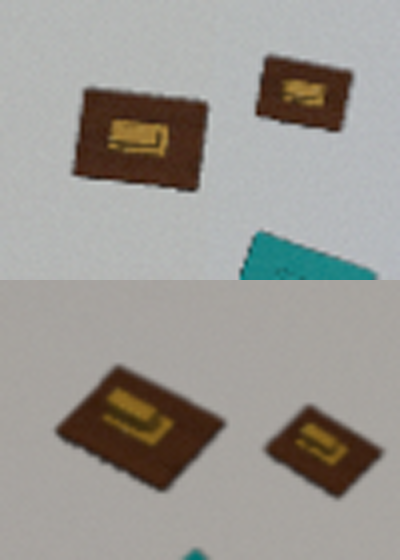

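The crop shows the large dark rest at left (brass edge near crop pixel (140,130)) and the small dark look-alike at right. The large one measures 101 x 72 mm, which matches the 70 x 100 mm base. Its x axis is at about -5.8°, centre about (0.4745, 0.2345). Next I move to the paddle.

Emit:
apply_moves(
  deltas=[
    [[-0.83, -0.897, 0.13], [0, 0, 0], 1],
    [[-0.83, -0.897, 0.13], [0, 0, 0], 1],
    [[-0.83, -0.897, 0.13], [0, 0, 0], 1],
    [[-0.83, -0.897, 0.13], [0, 0, 0], 1],
    [[-0.83, -0.897, 0.13], [0, 0, 0], 1],
    [[-0.83, -0.897, 0.13], [0, 0, 0], 1],
  ],
)

```text
clock: 2.3
ee_pos: [0.2481, 0.3236, 0.2116]
eef_rot: [-179.9, 0.0, 160.3]
ft_force: [0.0, 0.6, 1.1]
grip_width: 0.0855
grasp_force: 0.0
```

Emit:
apply_moves(
  deltas=[
    [[-0.83, -0.897, 0.13], [0, 0, 0], 1],
    [[-0.83, -0.897, 0.13], [0, 0, 0], 1],
    [[-0.83, -0.897, 0.13], [0, 0, 0], 1],
    [[-0.83, -0.897, 0.13], [0, 0, 0], 1],
    [[-0.83, -0.897, 0.13], [0, 0, 0], 1],
    [[-0.83, -0.897, 0.13], [0, 0, 0], 1],
  ],
)

```text
clock: 2.8
ee_pos: [0.3214, 0.156, 0.1922]
eef_rot: [-180.0, 0.0, 160.3]
ft_force: [-0.4, 0.6, -0.8]
grip_width: 0.0855
grasp_force: 0.0
```

Emit:
apply_moves(
  deltas=[
    [[-0.83, -0.897, 0.13], [0, 0, 0], 1],
    [[-0.83, -0.897, 0.13], [0, 0, 0], 1],
    [[-0.83, -0.897, 0.13], [0, 0, 0], 1],
    [[-0.83, -0.897, 0.13], [0, 0, 0], 1],
    [[-0.83, -0.897, 0.13], [0, 0, 0], 1],
    [[-0.83, -0.897, 0.13], [0, 0, 0], 1],
  ],
)

```text
clock: 3.3
ee_pos: [0.3947, -0.0123, 0.1727]
eef_rot: [-180.0, 0.1, 160.3]
ft_force: [-0.8, -0.0, 0.6]
grip_width: 0.0854
grasp_force: 0.0
```

Emit:
apply_moves(
  deltas=[
    [[-0.83, -0.897, 0.13], [0, 0, -0.14], 1],
    [[-0.83, -0.897, 0.13], [0, 0, -0.14], 1],
    [[-0.83, -0.897, 0.13], [0, 0, -0.14], 1],
    [[-0.83, -0.897, 0.13], [0, 0, -0.14], 1],
    [[-0.83, -0.897, 0.13], [0, 0, -0.14], 1],
    [[-0.83, -0.897, 0.13], [0, 0, -0.14], 1],
    [[-0.83, -0.897, 0.13], [0, 0, -0.14], 1],
  ],
)

```text
clock: 3.88
ee_pos: [0.4655, -0.1776, 0.1529]
eef_rot: [180.0, -0.1, 164.5]
ft_force: [-0.3, -0.1, -0.0]
grip_width: 0.0855
grasp_force: 0.0
```

```bash
cat >> h.py <<'E'
def ft(n):
    S=[]
    for i in range(n): manip.snapshot("top"); S.append(np.r_[manip.sense()["ft_force"],manip.sense()["moment"]])
    S=np.array(S); return S.mean(0),S.std(0)/n**.5
E
python3 -c "
from h import *
m,s=ft(20);print(m.round(4),s.round(4));print(manip.sense()['ee_pos'],manip.sense()['eef_rot'])"
```

```text
[ 0.0673  0.1965 -0.0043 -0.0038 -0.0022  0.0075] [0.1045 0.1145 0.1327 0.007  0.0072 0.0081]
[ 0.46513448 -0.17849657  0.15332094] [-1.79997199e+02  2.55038630e-03  1.64536482e+02]
```

Emit:
apply_moves(
  deltas=[
    [[0, 0.0, 0.6], [0, 0, 0], 1],
    [[0, 0, 0.8], [0, 0, 0], 1],
    [[0, 0, 0.9], [0, 0, 0], 1],
    [[0, 0, 0.95], [0, 0, 0], 1],
    [[0, 0, 0.99], [0, 0, 0], 1],
    [[0, 0, 0.99], [0, 0, 0], 1],
    [[0, 0, 0.99], [0, 0, 0], 1],
  ],
)

```text
clock: 5.47
ee_pos: [0.4658, -0.1788, 0.0057]
eef_rot: [-180.0, 0.1, 164.5]
ft_force: [0.4, -1.0, 0.0]
grip_width: 0.0852
grasp_force: 0.0
```

Emit:
apply_moves(
  deltas=[
    [[0, 0, -0.003], [0, 0, 0], -1],
    [[0, 0, -0.003], [0, 0, 0], -1],
    [[0, 0, -0.003], [0, 0, 0], -1],
    [[0, 0, -0.003], [0, 0, 0], -1],
    [[0, 0, -0.003], [0, 0, 0], -1],
    [[0, 0, -0.003], [0, 0, 0], -1],
    [[0, 0, -0.003], [0, 0, 0], -1],
    [[0, 0, -0.003], [0, 0, 0], -1],
  ],
)

```text
clock: 6.13
ee_pos: [0.4659, -0.1789, 0.0066]
eef_rot: [-180.0, 0.1, 164.6]
ft_force: [-3.1, 0.3, 11.3]
grip_width: 0.0422
grasp_force: 60.5
```

Emit:
apply_moves(
  deltas=[
    [[0, 0, 0], [0, 0, 0], -1],
    [[0, 0, -0.05], [0, 0, 0], -1],
    [[0, 0, -0.2], [0, 0, 0], -1],
    [[0, 0, -0.4], [0, 0, 0], -1],
    [[0, 0, -0.6], [0, 0, 0], -1],
    [[0, 0, -0.6], [0, 0, 0], -1],
    [[0, 0, -0.6], [0, 0, 0], -1],
  ],
)

```text
clock: 6.72
ee_pos: [0.4661, -0.179, 0.0968]
eef_rot: [-180.0, 0.2, 164.5]
ft_force: [0.8, 0.4, -4.9]
grip_width: 0.0419
grasp_force: 63.4
```

```bash
python3 -c "
from h import *
p=manip.snapshot('scene');cv2.imwrite('pics/lift.png',p['img'][100:340,200:520,::-1].repeat(2,0).repeat(2,1))
m,s=ft(25);print(m.round(4),s.round(4));S=manip.sense();print(S['ee_pos'],S['eef_rot'],S['grip_width'],S['grasp_force'],S['clock'])
a=np.radians(164.53);x=np.array([np.cos(a),np.sin(a)])
# moment of -W z at r: M=(−ry W, rx W)
M=m[3:5]-[-.003,0];W=-m[2]
print('W',W,'along toolx',(M[1]*x[0]-M[0]*x[1])/W,'err',s[4]/W)"
```

```text
[-9.4400e-02 -8.8500e-02 -4.4141e+00 -1.1000e-03  3.0200e-02 -5.2000e-03] [0.0851 0.0819 0.0925 0.0066 0.0044 0.0058]
[ 0.465141   -0.17843555  0.09527905] [-1.79998684e+02  3.56389202e-03  1.64543321e+02] 0.04250989475321617 63.33935737609863 8.0167
W 4.414077125413886 along toolx -0.006706162508813567 err 0.0010049590687493007
```

View pics/lift.png

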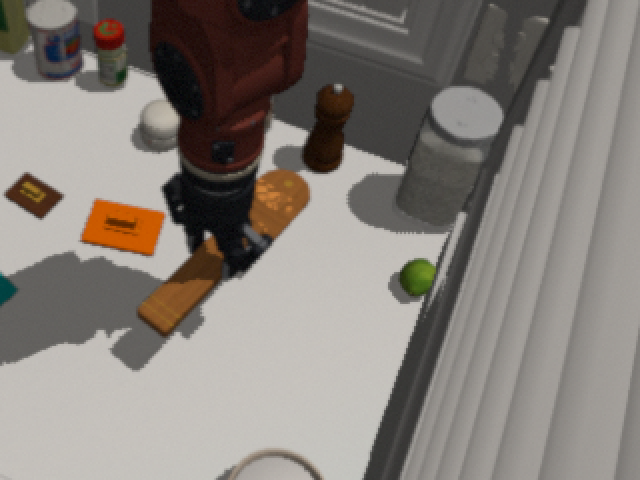

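Lifted level in the picture, gripper at about (220,240). Weight is 4.4 N, and the balance point is about 6.7 mm from the grip towards the head. I carry it over the rest.

Emit:
apply_moves(
  deltas=[
    [[0.05, 0.2, -0.2], [0, 0, 0], -1],
    [[0.12, 0.45, -0.2], [0, 0, 0], -1],
    [[0.18, 0.65, -0.2], [0, 0, 0], -1],
    [[0.2385, 0.887, -0.2], [0, 0, 0], -1],
    [[0.2385, 0.887, -0.2], [0, 0, 0], -1],
    [[0.2385, 0.887, -0.2], [0, 0, 0], -1],
  ],
)

```text
clock: 8.52
ee_pos: [0.466, -0.0389, 0.1254]
eef_rot: [180.0, 0.0, 164.7]
ft_force: [-0.2, -0.2, -4.8]
grip_width: 0.042
grasp_force: 64.1
```

Emit:
apply_moves(
  deltas=[
    [[0.05, 0.2, 0], [0, 0, 0], -1],
    [[0.12, 0.45, 0], [0, 0, 0], -1],
    [[0.18, 0.65, 0], [0, 0, 0], -1],
    [[0.2385, 0.887, 0], [0, 0, 0], -1],
    [[0.2385, 0.887, 0], [0, 0, 0], -1],
    [[0.2385, 0.887, 0], [0, 0, 0], -1],
  ],
)

```text
clock: 9.02
ee_pos: [0.4674, 0.0978, 0.1252]
eef_rot: [-180.0, 0.0, 164.7]
ft_force: [-0.0, -0.2, -4.5]
grip_width: 0.0421
grasp_force: 64.5
```

Emit:
apply_moves(
  deltas=[
    [[0.05, 0.2, 0], [0, 0, -0.06], -1],
    [[0.12, 0.45, 0], [0, 0, -0.13], -1],
    [[0.18, 0.65, 0], [0, 0, -0.2], -1],
    [[0.2385, 0.887, 0], [0, 0, -0.337], -1],
    [[0.2385, 0.887, 0], [0, 0, -0.337], -1],
    [[0.2385, 0.887, 0], [0, 0, -0.337], -1],
    [[0.2385, 0.887, 0], [0, 0, -0.337], -1],
  ],
)

```text
clock: 9.6
ee_pos: [0.4684, 0.2334, 0.125]
eef_rot: [-179.9, -0.0, 174.1]
ft_force: [-0.1, -0.4, -4.6]
grip_width: 0.0422
grasp_force: 64.8
```

```bash
python3 -c "
from h import *
m,s=ft(20);print(m.round(4),s.round(4));S=manip.sense();print(S['ee_pos'],S['eef_rot'],S['grip_width'],S['clock'])
a=np.radians(S['eef_rot'][2]);x=np.array([np.cos(a),np.sin(a)])
print('W',-m[2],'along toolx',(m[4]*x[0]-m[3]*x[1])/-m[2])
p=manip.snapshot('scene');q=manip.snapshot('top')
c=np.vstack([cv2.resize(i['img'][y-45:y+55,x-70:x+70],None,fx=3,fy=3,interpolation=cv2.INTER_CUBIC) for i,x,y in((p,171,191),(q,173,211))])
cv2.imwrite('pics/over.png',c[...,::-1])"
```

```text
[ 1.387e-01  7.340e-02 -4.561e+00 -1.800e-03  2.750e-02 -6.900e-03] [0.1083 0.0838 0.0949 0.0052 0.0073 0.0047]
[0.46804728 0.23494868 0.12523601] [ 1.79999051e+02 -2.47317992e-03  1.74200865e+02] 0.04239398764956489 10.6
W 4.560952359627045 along toolx -0.005963227949934376
```

View pics/over.png

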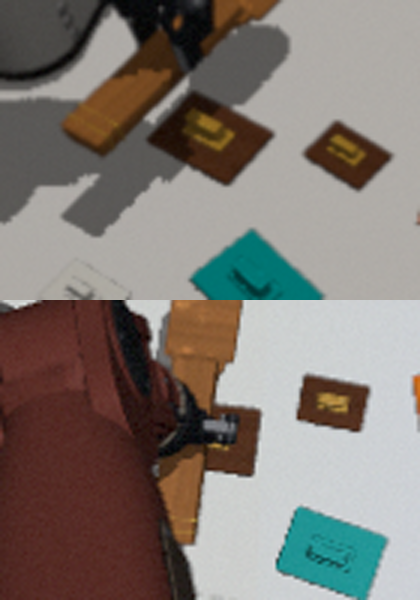

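The paddle hangs level over the rest, and the moment reading agrees. I lower it gently.

Emit:
apply_moves(
  deltas=[
    [[0, 0, 0.2], [0, 0, 0], -1],
    [[0, 0, 0.4], [0, 0, 0], -1],
    [[0, 0, 0.5], [0, 0, 0], -1],
    [[0, 0, 0.55], [0, 0, 0], -1],
    [[0, 0, 0.58], [0, 0, 0], -1],
    [[0, 0, 0.585], [0, 0, 0], -1],
    [[0, 0, 0.585], [0, 0, 0], -1],
    [[0, 0, 0.585], [0, 0, 0], -1],
  ],
)

```text
clock: 11.37
ee_pos: [0.469, 0.2352, 0.0386]
eef_rot: [180.0, 0.1, 174.2]
ft_force: [0.5, 0.7, -3.9]
grip_width: 0.0423
grasp_force: 64.7
```

Emit:
apply_moves(
  deltas=[
    [[0, 0, 0.003], [0, 0, 0], -1],
    [[0, 0, 0.006], [0, 0, 0], -1],
    [[0, 0, 0.006], [0, 0, 0], -1],
    [[0, 0, 0.006], [0, 0, 0], -1],
  ],
)

```text
clock: 11.7
ee_pos: [0.4682, 0.2349, 0.0369]
eef_rot: [180.0, 0.0, 174.2]
ft_force: [0.4, 0.2, -4.5]
grip_width: 0.0421
grasp_force: 64.7
```

```bash
python3 -c "
from h import *
m,s=ft(8);print(m.round(3),s.round(3));S=manip.sense();print(S['ee_pos'],S['clock'])"
```

```text
[ 0.005 -0.06  -2.686 -0.031  0.105  0.003] [0.185 0.229 0.347 0.01  0.016 0.006]
[0.46810242 0.23491136 0.03667651] 12.1
```

```bash
python3 -c "
from h import *
m,s=ft(20);print(m.round(3),s.round(3));S=manip.sense();print(S['ee_pos'],S['eef_rot'],S['clock'])
p=manip.snapshot('scene');q=manip.snapshot('top')
c=np.vstack([cv2.resize(i['img'][y-45:y+55,x-70:x+70],None,fx=3,fy=3,interpolation=cv2.INTER_CUBIC) for i,x,y in((p,171,191),(q,173,211))])
cv2.imwrite('pics/on.png',c[...,::-1])"
```

```text
[-0.798 -0.027 -0.101 -0.038  0.199 -0.015] [0.102 0.1   0.252 0.007 0.011 0.005]
[0.46809721 0.23489937 0.03666373] [1.79996793e+02 3.46200226e-03 1.74196294e+02] 13.1
```

View pics/on.png

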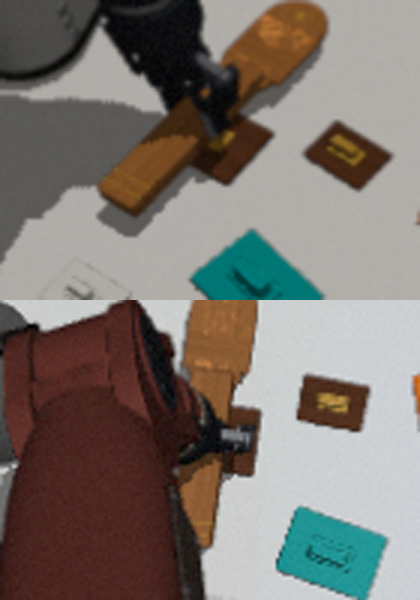

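The paddle is on the edge and the rest carries its weight. I ease the fingers open a little to try the balance.

Emit:
apply_moves(
  deltas=[
    [[0, 0, 0], [0, 0, 0], 0.15],
    [[0, 0, 0], [0, 0, 0], 0.15],
    [[0, 0, 0], [0, 0, 0], 0.15],
    [[0, 0, 0], [0, 0, 0], 0.15],
    [[0, 0, 0], [0, 0, 0], 0.15],
    [[0, 0, 0], [0, 0, 0], 0.15],
  ],
)

```text
clock: 13.7
ee_pos: [0.4681, 0.2349, 0.0366]
eef_rot: [180.0, 0.0, 174.2]
ft_force: [0.1, -0.0, -0.1]
grip_width: 0.0491
grasp_force: 0.0
```

```bash
python3 -c "
from h import *
m,s=ft(8);print(m.round(3),s.round(3));S=manip.sense();print(S['ee_pos'],S['grip_width'],S['clock'])
p=manip.snapshot('scene');q=manip.snapshot('top')
c=np.vstack([cv2.resize(i['img'][y-45:y+55,x-70:x+70],None,fx=3,fy=3,interpolation=cv2.INTER_CUBIC) for i,x,y in((p,171,191),(q,173,211))])
cv2.imwrite('pics/rel.png',c[...,::-1])"
```

```text
[ 0.298 -0.249 -0.134 -0.019 -0.008 -0.015] [0.177 0.145 0.246 0.012 0.01  0.009]
[0.46805786 0.23488618 0.03660144] 0.04862640723915114 14.1
```

View pics/rel.png

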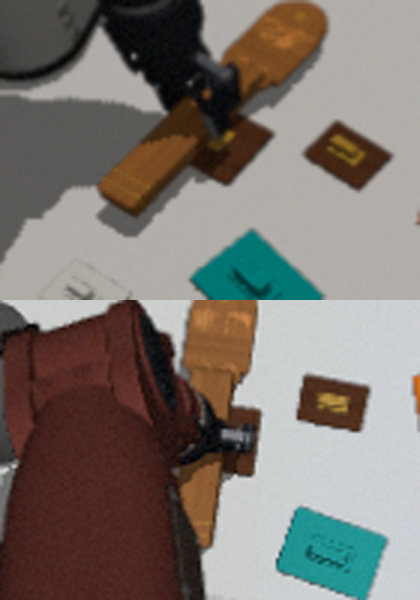

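The picture looks the same with the fingers clear and no force, so the paddle balances. I open fully, lift off and retreat.

Emit:
apply_moves(
  deltas=[
    [[0, 0, 0], [0, 0, 0], 0.6],
    [[0, 0, 0], [0, 0, 0], 0.6],
    [[0, 0, 0], [0, 0, 0], 0.6],
    [[0, 0, -0.1], [0, 0, 0], 0.6],
    [[0, 0, -0.3], [0, 0, 0], 0.6],
    [[0, 0, -0.5], [0, 0, 0], 0.6],
    [[0, 0, -0.8], [0, 0, 0], 0.6],
    [[0, 0, -0.95], [0, 0, 0], 0.6],
  ],
)

```text
clock: 14.87
ee_pos: [0.4687, 0.2351, 0.1825]
eef_rot: [179.9, 0.1, 174.2]
ft_force: [2.1, 0.1, 0.4]
grip_width: 0.0684
grasp_force: 0.0
```

Emit:
apply_moves(
  deltas=[
    [[0.2, 0, -0.2], [0, 0, 0], 0.6],
    [[0.5, -0.4, -0.2], [0, 0, 0], 0.6],
    [[0.9, -0.8, -0.2], [0, 0, 0], 0.6],
    [[0.9, -0.9, -0.2], [0, 0, 0], 0.6],
    [[0.9, -0.9, -0.2], [0, 0, 0], 0.6],
    [[0.9, -0.9, -0.2], [0, 0, 0], 0.6],
  ],
)

```text
clock: 15.37
ee_pos: [0.3149, 0.1115, 0.2086]
eef_rot: [-179.9, -0.2, 174.1]
ft_force: [1.3, 0.4, -0.1]
grip_width: 0.0684
grasp_force: 0.0
```

Run:
```python
from h import *
S=manip.sense();print(S['ee_pos'],S['clock'])
t=[]
for n,x,y in (("scene",171,191),("top",173,211)):
    p=manip.snapshot(n); im=p["img"]
    for q in ("paddle","paddle_shaft"): print(n,q,[(d["location"],round(d["confidence"],2)) for d in manip.spot_point(p,q)])
    hsv=cv2.cvtColor(im,cv2.COLOR_RGB2HSV)
    t.append(cv2.resize(im[y-65:y+65,x-85:x+85],None,fx=3,fy=3,interpolation=cv2.INTER_CUBIC))
    pm=blob(p,(hsv[...,1]>110)&(hsv[...,2]>60)&(hsv[...,0]<25),to_pix(p,[.49,.23,.04])[0])
    cn=max(cv2.findContours(pm,0,cv2.CHAIN_APPROX_NONE)[0],key=len)[:,0]
    print(cv2.minAreaRect(to_world(p,cn,.042)[:,:2].astype(np.float32)*1000))
cv2.imwrite('pics/fin.png',np.hstack(t)[:400,:800,::-1] if 0 else np.vstack(t)[:600,:,::-1])
```

```text
[0.314928   0.11148953 0.20858402] 15.3667
scene paddle [([0.4967, 0.2326, 0.032], 0.76)]
scene paddle_shaft [([0.4722, 0.2347, 0.0296], 0.9), ([0.5967, -0.4006, 0.0009], 0.24)]
((451.91595458984375, 186.60324096679688), (40.61946105957031, 62.02629852294922), 82.88433074951172)
top paddle [([0.5008, 0.2363, 0.0263], 0.69)]
top paddle_shaft [([0.4695, 0.2335, 0.0302], 0.64)]
((517.5189208984375, 224.90496826171875), (93.6124496459961, 239.37203979492188), 84.98596954345703)
```

View pics/fin.png

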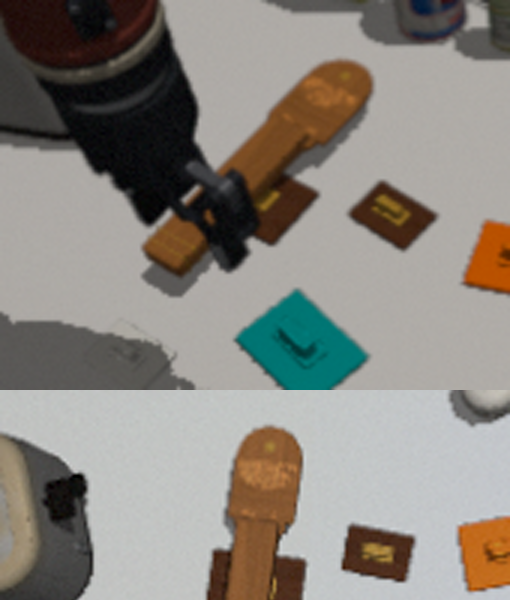

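The paddle lies level on the large dark rest, with shadow gaps at both ends. I check that it's still, then hand in.

Run:
```python
from h import *
a=manip.snapshot("top")["img"].astype(float)
for i in range(15): b=manip.snapshot("top")["img"].astype(float)
d=abs(a-b)[140:260,130:230].mean(); print(d, abs(a-b)[120:160,370:520].mean())
print(abs(cv2.blur(a,(3,3))-cv2.blur(b,(3,3)))[140:260,130:230].max())
if d<5: print(manip.finish_job())
```

```text
2.708527777777778 1.776
43.66666666666666
the job is handed in; nothing more can be done
None
```

I laid the paddle across the large dark rest and handed the job in at about 16 s. It stood level on its own with both ends clear in the last view; the stillness check averaged near noise but had one local change I didn't trace (perhaps the arm settling), and no verdict came back.

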